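# Renew the worn tiles of a wear panel

## Task

This wear panel needs new tiles: draw its clamp bar out lengthwise from under the cleats, lift every worn brown tile out and lay it in the red scrap tray. Fit the three new orange tiles into the open places, each turned so that tabs and notches interlock and it drops flush, then slide the clamp bar back under both pairs of cleats until it is fully home against the stop. Do not knock over or shift the bottle and the cartridge.

Things in the scene. Friction and masses are not known exactly. Their poses are not given: they have to be found in the camera images.
- panel: wear panel, fixed: grey steel pan 176 (x) x 180 (y) mm, floor 4 mm thick, rim 19 mm high at the sides, 18 mm at the two ends (y), level with the tile tops. Origin: centre of its underside. Inside, 156 x 156 mm take four tiles at 78 mm pitch (2 mm play each side). A sound orange tile is bolted in at x = -39, y = -39 mm, axes parallel to the panel's; each next tile anticlockwise is turned 90 deg anticlockwise, tab in the next one's notch
- place_a (a point): open place at x = +39, y = -39 mm of the panel: centre of its floor, 4 mm above the panel's underside. A tile here points its x axis (tab) along the panel's +y. Turned otherwise a tile fouls the rim or a neighbour and stays up
- place_b (a point): open place at x = +39, y = +39 mm of the panel, point as for place_a. A tile here points its x axis (tab) along the panel's -x
- place_c (a point): open place at x = -39, y = +39 mm of the panel, point as for place_a. A tile here points its x axis (tab) along the panel's -y
- entry (a point): mouth of the clamp bar's way, on top of the panel's end rim at x = 0, y = -90 mm. On this end rim (y = -78 to -90 mm) two hooked steel cleats leave a channel 40 mm wide and 7.5 mm high above the rim, with a slot 22 mm wide between their lips for the fin; cleat tops 15 mm above the rim. The way runs along the panel's y through the middle
- stop (a point): stop plate at the far end of the clamp bar's way, on top of the end rim at x = 0, y = +88 mm, behind a second pair of cleats like those at the entry
- clamp_bar: dark flat steel bar 34 (x) x 174 (y) x 5 mm, 0.35 kg, with an upright blue grip fin in the middle: 10 mm thick (x), 70 mm long (y), top 42 mm above the underside; ends relieved 2 mm below. Origin: centre of the underside. At the start fully home, axes parallel to the panel's, underside level on the end rims, under all four cleats, +y end at the stop; moves in and out only lengthwise through the entry
- new_1: new orange tile, 0.2 kg, on the bench, rib up; fits any open place. Slab 74 x 74 x 14 mm; tab 26 mm wide, standing out 15 mm, at the middle of its +x edge; notch 30 mm wide, 13 mm deep, at the middle of its +y edge. On top a grip rib 34 (x) x 16 (y) mm, 24 mm high, centred at x = -8, y = -8 mm. Origin: centre of the square's underside; z up
- new_2: new orange tile, 0.2 kg, on the bench, rib up; fits any open place. Slab 74 x 74 x 14 mm; tab 26 mm wide, standing out 15 mm, at the middle of its +x edge; notch 30 mm wide, 13 mm deep, at the middle of its +y edge. On top a grip rib 34 (x) x 16 (y) mm, 24 mm high, centred at x = -8, y = -8 mm. Origin: centre of the square's underside; z up
- new_3: new orange tile, 0.2 kg, on the bench, rib up; fits any open place. Slab 74 x 74 x 14 mm; tab 26 mm wide, standing out 15 mm, at the middle of its +x edge; notch 30 mm wide, 13 mm deep, at the middle of its +y edge. On top a grip rib 34 (x) x 16 (y) mm, 24 mm high, centred at x = -8, y = -8 mm. Origin: centre of the square's underside; z up
- worn_1: worn tile, dull brown, scored, a corner chipped, 0.2 kg, lying in an open place of the panel at the start (only one or two of the three are present). Same shape and origin as a new tile, but its rib is only 18 mm high
- worn_2: worn tile, dull brown, scored, a corner chipped, 0.2 kg, lying in an open place of the panel at the start (only one or two of the three are present). Same shape and origin as a new tile, but its rib is only 18 mm high
- worn_3: worn tile, dull brown, scored, a corner chipped, 0.2 kg, lying in an open place of the panel at the start (only one or two of the three are present). Same shape and origin as a new tile, but its rib is only 18 mm high
- scrap_tray: the red scrap tray, fixed to the bench: open box 196 (x) x 126 (y) x 30 mm, walls and floor 4 mm. Origin: centre of its underside. Two tiles fit side by side along its x.
- oil_bottle: dark squeeze bottle, 64 mm across and 203 mm high, standing behind the panel; a bystander. Origin: centre of its underside.
- grease_cartridge: white and red grease cartridge, 54 mm across and 218 mm high, standing behind the panel, to the right; a bystander. Origin: centre of its underside.

How it is judged (in metres and radians):
On the way, in this order (a step that is already met when the one before it is completed fails the run):
1. the clamp bar is drawn out clear of the panel's cleats (horizontal distance between clamp_bar and panel above 0.178 m), for 0.2 s.
2. the three new tiles lie flush in the three open places, with no worn tile left in the panel ((horizontal distance between new_1 and place_a below 0.005 m or horizontal distance between new_1 and place_b below 0.005 m or horizontal distance between new_1 and place_c below 0.005 m) and z of each of new_1, new_2, new_3 in the frame of panel below 0.0065 m and angle between each of new_1, new_2, new_3's own z axis and vertical below 0.05 rad and (horizontal distance between new_2 and place_a below 0.005 m or horizontal distance between new_2 and place_b below 0.005 m or horizontal distance between new_2 and place_c below 0.005 m) and (horizontal distance between new_3 and place_a below 0.005 m or horizontal distance between new_3 and place_b below 0.005 m or horizontal distance between new_3 and place_c below 0.005 m)), for 0.2 s.
At the end, for the whole second after the job is handed in: New tiles flat in the three open places (within 5 mm of centre, at most 2.5 mm off the floor, tilt under 0.05 rad); worn tiles at rest in the scrap tray; clamp bar under all cleats, within 6 mm of home lengthwise and 5 mm sideways, at most 3.5 mm above the rim (all of step 2 and x of worn_1 in the frame of scrap_tray between -0.085 and 0.085 m and y of worn_1 in the frame of scrap_tray between -0.055 and 0.055 m and height (world z) of each of worn_1, worn_2, worn_3 below 0.07 m and linear speed of each of worn_1, worn_2, worn_3 below 0.03 m/s and x of worn_2 in the frame of scrap_tray between -0.085 and 0.085 m and y of worn_2 in the frame of scrap_tray between -0.055 and 0.055 m and x of worn_3 in the frame of scrap_tray between -0.085 and 0.085 m and y of worn_3 in the frame of scrap_tray between -0.055 and 0.055 m and y of clamp_bar in the frame of panel between -0.006 and 0.004 m and x of clamp_bar in the frame of panel between -0.005 and 0.005 m and z of clamp_bar in the frame of panel below 0.0215 m and angle between clamp_bar's own z axis and vertical below 0.06 rad); the robot touches nothing.
It fails at once if the bottle or the cartridge is shifted by more than 25 mm or tipped (distance of any of oil_bottle, grease_cartridge from where it was at the start of the episode above 0.025 m or angle between any of oil_bottle, grease_cartridge's own z axis and vertical above 0.3 rad).
Of worn_1, worn_2, worn_3 only 1 to 2 are there at a start; the rules pass over those that are not, and their reading is None.
At some moment in a run one of new_1, new_2, new_3 may be knocked a few centimetres aside while the robot is not near it.
Once in a run the grip may slacken for a moment while it holds something.
It also fails if it takes over 210 s, if anything falls off the work surface, if the arm or the gripper's body presses on something with over 40 N, if the wrist force passes 120 N, or if a joint passes its speed limit or range.

## Robot

A 6-joint arm with a two-finger parallel gripper is mounted at the origin on a cart in front of the work surface, level with it; the furniture and walls round the work are solid. World frame = base frame: x ahead of the robot, y to its left, z up, the work surface at z = 0. Lengths are in mm, angles in rad, forces in N, time in s.
With the tool pointing down it reaches from about 400 to 925 mm from the base axis. Payload 12.5 kg.
Tool frame: the origin (TCP) lies on the mounting face of the last link; the fingertips stand 190 mm ahead of it and the grasp point (between the pads) lies 171 mm ahead of it; z points along the fingers, y is the line along which they close (so a half turn about z gives the same grasp; the last joint's range is limited). The gripper opens to 95 mm and grips with 3 to 60 N. Pads are 20 mm wide; open, the fingers measure 119 mm over their backs; the gripper's body (75 mm by 180 mm) begins 59 mm behind the grasp point.
Start: joints at [-1.431, 0.491, 1.559, -0, 1.092, -0.106], TCP at [152.103, -606.209, 404.761] pointing down, gripper open.
Joint ranges: [-3.1, 3.1], [-0.84, 2.19], [0.05, 2.79], [-1.13, 4.28], [0.06, 2.93], [-2.69, 2.69]. Speed limits (rad/s): [2.22, 2.22, 2.79, 3.14, 3.14, 3.14].

## Interface

Orientations are given as [roll, pitch, yaw] about the fixed x, y, z axes, in that order (R = Rz(yaw) Ry(pitch) Rx(roll)).
In Python, from cell import env gives the robot as it stands.
- The arm moves only by the tool carry_out, never from a script. Its argument "series" is a list of rows, each a list of 5 numbers: the shift along the tool's x, y, z in m, then the turn about the tool's z in degrees, then the opening, from 0 (shut) to 1 (fully open). A call has 1 to 20 rows; each row is the pose to reach, as a shift and turn from the pose commanded when the call began, along the tool's axes at that moment; what a row does not reach only later rows make up. A row lasts 1/8 s, in which the tool goes at most 62.5 mm and 10.7 degrees, less where a joint would pass 70% of its speed; a pose out of reach is approached as far as the arm can. A call with a gripper value outside its range is refused whole. The fingers move at their own pace and stop on an object; the grip force is fixed at half the most. Time passes only in rows, so rows that repeat a pose let the fingers close. It gives the time, the measured TCP pose, the force, the opening and the grip force at its end, in the units of the state.
- env.state(): the state, without advancing time (a new reading comes with each control period).
- env.read_camera(name): name is "side" or "top"; returns (picture, depth): 420x560x3 uint8, red, green, blue; 420x560 float32, mm along the optical axis (not along the pixel's ray), 0 where there is no reading.
- env.get_calibration(name): a dict with "intrinsics" (3x3 intrinsics, pixels), "D" ([k1, k2, p1, p2, k3] as OpenCV has them; the pictures are not rectified), "cam_to_world" (4x4, takes a point from camera to world coordinates). Camera axes: x right, y up, looking along -z (the intrinsics and any distortion apply to the point x, -y, -z); pixel columns grow to the right and rows downward; lengths in mm; the calibration is good to about 2 mm. A picture is of the moment at which its call begins. get_calibration takes no time and is no camera call.
- env.job_done(): hands the job in; it is judged then, once.
The state is a dict: "t": time; "joints": joint angles; "qvel": joint speeds; "tau": joint torques, N m; "eef_pos": TCP position; "tcp_rot": TCP orientation; "ft_force": force on the tool from outside, world axes, zero at the start; "moment": the same for the moment, N m; "opening": opening from 0.0 (shut) to 1.0 (fully open); "grip_force": force on a finger pad.
Only numpy, scipy, OpenCV 4.12 (cv2) and the standard library are available. Lean on these libraries where they do the work, as an engineer would, in place of code of your own. Each camera call takes 0.05 s, during which the arm holds its last target. There are 200 camera calls.

## Working session

There is one attempt and no reset: what is moved stays moved. The work goes in short steps, Python scripts to look and compute and a tool call to move; the robot and the scene stay as the last step left them, time stands still between calls to the robot, and variables do not carry over. Pictures are saved under pics/ and viewed, at most 14 in all, crops included, and the job is handed in when it is done.

Besides the shell and the picture viewer there is one more tool, called after "Emit:" in YAML: its name, and indented under it one key for each argument. carry_out: Moves the arm, as the interface text tells. Its arguments: {"type":"object","properties":{"series":{"type":"array","items":{"type":"array","items":{"type":"number"}}}},"required":["series"]}

```bash
mkdir -p pics; ls; cat > h.py <<'E'
import numpy as np, cv2
from cell import env
def look(name,fn=None):
    p,d=env.read_camera(name)
    np.savez('last_%s.npz'%name,p=p,d=d)
    if fn: cv2.imwrite('pics/'+fn,p[:,:,::-1])
    return p,d
def rays(c,uv):
    uv=np.asarray(uv,float).reshape(-1,1,2)
    n=cv2.undistortPoints(uv,np.array(c['intrinsics'],float),np.array(c['D'],float))[:,0]
    return np.c_[n[:,0],-n[:,1],-np.ones(len(n))]
def onz(name,uv,z):
    c=env.get_calibration(name);T=np.array(c['cam_to_world'],float)
    r=rays(c,uv)@T[:3,:3].T;o=T[:3,3]
    return o+r*((np.broadcast_to(z,len(r))-o[2])/r[:,2])[:,None]
def cloud(name,d):
    c=env.get_calibration(name);T=np.array(c['cam_to_world'],float)
    h,w=d.shape;u,v=np.meshgrid(np.arange(w),np.arange(h))
    r=rays(c,np.c_[u.ravel(),v.ravel()])*d.ravel()[:,None]
    P=(r@T[:3,:3].T+T[:3,3]).reshape(h,w,3);P[d<=0]=np.nan
    return P
E
python3 - <<'E'
from h import *
np.set_printoptions(precision=3,suppress=True)
for n in('top','side'):
    look(n,n+'0.png');c=env.get_calibration(n);print(n,c['intrinsics'],c['D'],c['cam_to_world'])
print(env.state())
E
```

```text
pics
top [[423.378   0.    276.346]
 [  0.    423.378 212.285]
 [  0.      0.      1.   ]] [-0.057  0.     0.     0.     0.   ] [[  -0.02     0.988   -0.15   422.766]
 [  -1.      -0.021   -0.004  -31.109]
 [  -0.007    0.15     0.989 1192.408]
 [   0.       0.       0.       1.   ]]
side [[512.906   0.    283.803]
 [  0.    512.906 209.714]
 [  0.      0.      1.   ]] [0.053 0.    0.    0.    0.   ] [[    0.957     0.121    -0.264   158.333]
 [   -0.29      0.466    -0.836 -1467.793]
 [    0.022     0.876     0.481   868.3  ]
 [    0.        0.        0.        1.   ]]
{'t': 0.1, 'joints': array([-1.431,  0.491,  1.559, -0.   ,  1.092, -0.106]), 'qvel': array([-0.001, -0.002,  0.   ,  0.   , -0.   ,  0.   ]), 'tau': array([  0.001, -61.362, -25.861,   0.069,   0.047,  -0.   ]), 'eef_pos': array([ 152.102, -606.186,  404.229]), 'tcp_rot': array([-3.141, -0.   ,  0.246]), 'ft_force': array([ 1.055, -0.106, -0.917]), 'moment': array([ 0.047,  0.014, -0.013]), 'grip_force': 0.0, 'opening': 1.0027183068352603}
```

View pics/top0.png

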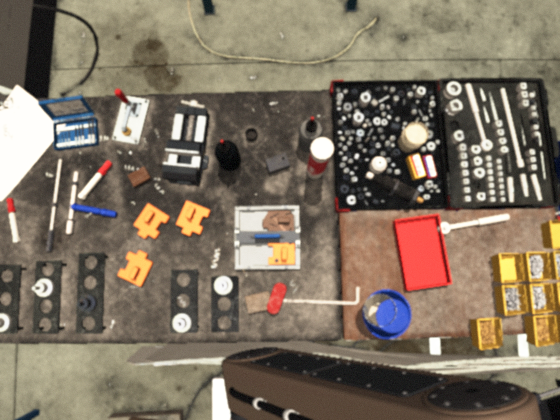

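View pics/side0.png

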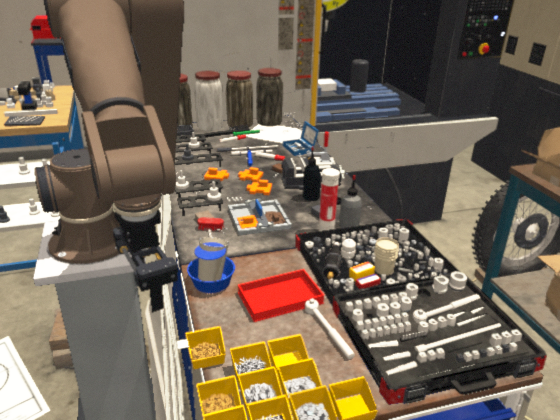

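The top view shows the panel at about (267,238), its fin along world y and its sound tile at (281,255). The new tiles are at (151,221), (192,217) and (134,267), and the red tray at (422,252). The cartridge is at (320,150) and the bottle at (228,153). I'll enlarge these next.

```bash
python3 - <<'E'
from h import *
p=np.load('last_top.npz')['p'][:,:,::-1]
a=cv2.resize(p[195:280,225:310],(595,595),interpolation=cv2.INTER_CUBIC)
b=cv2.resize(p[195:295,110:220],(660,600),interpolation=cv2.INTER_CUBIC)
cv2.imwrite('pics/a0.png',a);cv2.imwrite('pics/b0.png',b)
P=cloud('top',np.load('last_top.npz')['d'])
for uv in[(267,237),(281,255),(279,220),(250,220),(250,255),(302,240),(235,240),(236,215),(150,221),(192,217),(134,267),(422,252),(310,240),(330,240),(350,240),(320,150),(228,150)]:
    print(uv,P[uv[1],uv[0]].round(1))
E
```

```text
(267, 237) [5.29e+02 5.00e-01 5.30e+01]
(281, 255) [481.5 -36.4  17.1]
(279, 220) [577.  -32.9  34.4]
(250, 220) [582.8  49.2   4.1]
(250, 255) [484.   50.3   3.3]
(302, 240) [523.2 -96.6   1.5]
(235, 240) [524.5  89.2  31.5]
(236, 215) [596.2  87.6  16. ]
(150, 221) [583.2 328.7  23.8]
(192, 217) [593.3 212.   14.9]
(134, 267) [455.4 366.5  36.1]
(422, 252) [ 481.7 -433.8    2.4]
(310, 240) [ 523.1 -119.4   -2.7]
(330, 240) [ 522.1 -176.4   -5.9]
(350, 240) [ 5.204e+02 -2.321e+02  2.000e-01]
(320, 150) [ 718.8 -133.9  217.9]
(228, 150) [744.5  93.6 150.5]
```

View pics/a0.png

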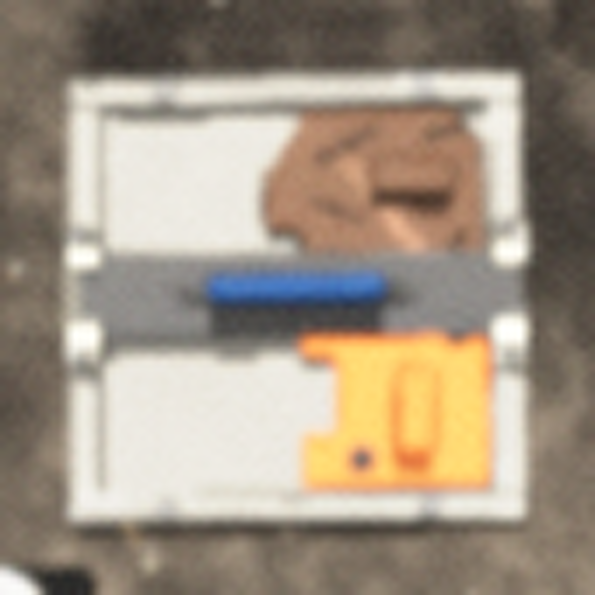

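View pics/b0.png

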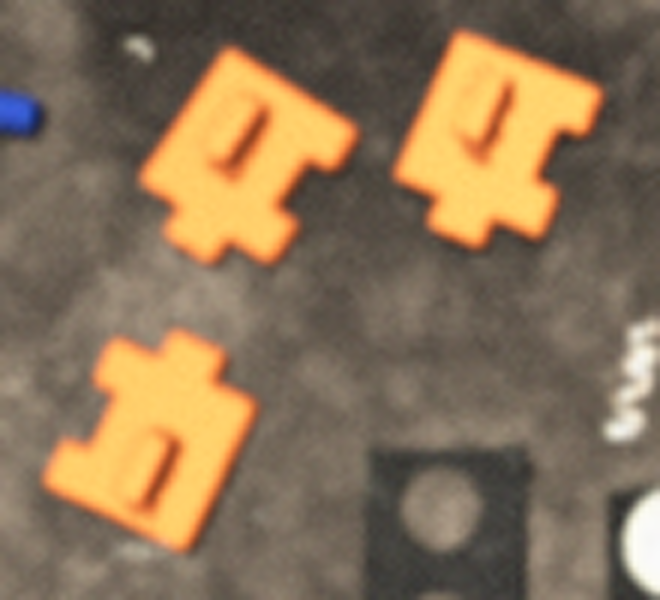

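```bash
cat > fit.py <<'E'
from h import *
from scipy.optimize import minimize
S=8
TILE=np.array([(-37,-37),(37,-37),(37,-13),(52,-13),(52,13),(37,13),(37,37),(15,37),(15,24),(-15,24),(-15,37),(-37,37)],float)
def box(a,b,cx=0,cy=0): return np.array([(cx-a/2,cy-b/2),(cx+a/2,cy-b/2),(cx+a/2,cy+b/2),(cx-a/2,cy+b/2)])
def tile(rib=24): return [(TILE,0,14),(box(34,16,-8,-8),14,14+rib)]
PANEL=[(box(176,180),0,18)]
TRAY=[(box(196,126),0,30)]
def dense(p,n=12):
    q=np.roll(p,-1,0);return np.concatenate([p+(q-p)*t for t in [0]])
def proj(name,W):
    c=env.get_calibration(name);T=np.linalg.inv(np.array(c['cam_to_world'],float))
    Q=W@T[:3,:3].T+T[:3,3];Q=Q*[1,-1,-1]
    return cv2.projectPoints(Q,np.zeros(3),np.zeros(3),np.array(c['intrinsics'],float),np.array(c['D'],float))[0][:,0]
def render(name,model,pose,roi,z=0):
    u0,v0,u1,v1=roi;im=np.zeros(((v1-v0)*S,(u1-u0)*S),np.uint8)
    c,s=np.cos(pose[2]),np.sin(pose[2])
    for poly,z0,z1 in model:
        xy=poly@np.array([[c,s],[-s,c]])+pose[:2]
        for zz in np.linspace(z0,z1,6):
            px=proj(name,np.c_[xy,np.full(len(xy),zz+z)])
            q=((px-[u0,v0]+.5)*S-.5)*16
            cv2.fillPoly(im,[np.round(q).astype(np.int32)],255,shift=4)
    return cv2.resize(im,(u1-u0,v1-v0),interpolation=cv2.INTER_AREA)/255.
def fit(name,model,mask,roi,guesses,z=0):
    u0,v0,u1,v1=roi;m=mask[v0:v1,u0:u1].astype(float);best=None
    f=lambda p:((render(name,model,p*[1,1,.02],roi,z)-m)**2).sum()/m.sum()
    for g in guesses:
        g=np.array(g,float)/[1,1,.02]
        r=minimize(f,g,method='Nelder-Mead',options=dict(initial_simplex=[g,g+[8,0,0],g+[0,8,0],g+[0,0,8]],xatol=.05,fatol=1e-5,maxiter=250))
        if best is None or r.fun<best.fun:best=r
    return best.x*[1,1,.02],best.fun
def orange(p):
    h=cv2.cvtColor(p,cv2.COLOR_RGB2HSV);return (h[...,0]>6)&(h[...,0]<24)&(h[...,1]>120)&(h[...,2]>130)
def red(p):
    h=cv2.cvtColor(p,cv2.COLOR_RGB2HSV);return ((h[...,0]<5)|(h[...,0]>172))&(h[...,1]>150)&(h[...,2]>80)
def filled(m):
    cs,_=cv2.findContours(m.astype(np.uint8),cv2.RETR_EXTERNAL,cv2.CHAIN_APPROX_NONE)
    o=np.zeros(m.shape,np.uint8);cv2.drawContours(o,[max(cs,key=cv2.contourArea)],-1,1,-1);return o>0
def sub(m,roi):
    o=np.zeros_like(m);u0,v0,u1,v1=roi;o[v0:v1,u0:u1]=m[v0:v1,u0:u1];return o
E
python3 - <<'E'
from fit import *
np.set_printoptions(precision=3,suppress=True)
p=np.load('last_top.npz')['p']
yaws=[(a,) for a in np.arange(4)*np.pi/2]
for n,roi,xy in[('t151',(125,190,173,245),(583,328)),('t192',(170,190,220,245),(593,212)),('t134',(108,240,160,295),(455,366))]:
    m=sub(orange(p),roi)
    print(n,fit('top',tile(),m,roi,[(*xy,a) for a in np.arange(8)*np.pi/4]))
roi=(225,195,312,282);g=cv2.cvtColor(p,cv2.COLOR_RGB2GRAY)
m=filled(sub(g>140,roi));print('panel',m.sum(),fit('top',PANEL,m,roi,[(525,0,0)]))
roi=(385,205,462,300);m=filled(sub(red(p),roi));print('tray',fit('top',TRAY,m,roi,[(480,-434,1.57),(480,-434,1.3),(480,-434,1.8)]))
s=np.load('last_side.npz')['p']
px=proj('side',np.array([[525,0,9],[583,328,7],[593,212,7],[455,366,7],[480,-434,15]],float));print(px)
roi=(220,170,305,245);g=cv2.cvtColor(s,cv2.COLOR_RGB2GRAY)
for xy in [(583,328),(593,212),(455,366)]:
    c=proj('side',np.array([[*xy,7.]]))[0].astype(int);roi=(c[0]-16,c[1]-11,c[0]+17,c[1]+12)
    m=sub(orange(s),roi);print('side',fit('side',tile(),m,roi,[(*xy,a) for a in np.arange(8)*np.pi/4]))
E
```

```text
Traceback (most recent call last):
  File "fit.py", line 30, in fit
    r=minimize(f,g,method='Nelder-Mead',options=dict(initial_simplex=[g,g+[8,0,0],g+[0,8,0],g+[0,0,8]],xatol=.05,fatol=1e-5,maxiter=250))
  File "fit.py", line 27, in <lambda>
    f=lambda p:((render(name,model,p*[1,1,.02],roi,z)-m)**2).sum()/m.sum()
                 ~~~~~~^^^^^^^^^^^^^^^^^^^^^^^^^^^^^^
  File "fit.py", line 21, in render
    px=proj(name,np.c_[xy,np.full(len(xy),zz+z)])
  File "fit.py", line 12, in proj
    c=env.get_calibration(name);T=np.linalg.inv(np.array(c['cam_to_world'],float))
ValueError: time passes only in moves, steps and waits
```

```bash
cat >> h.py <<'E'
import os,pickle
_f='cal.pkl'
if not os.path.exists(_f): pickle.dump({n:env.get_calibration(n) for n in('top','side')},open(_f,'wb'))
CAL=pickle.load(open(_f,'rb'))
E
sed -i 's/env.get_calibration(name)/CAL[name]/' h.py fit.py; sed -i 's/dict(n:CAL\[name\]/&/' h.py
cat > m0.py <<'E'
from fit import *
np.set_printoptions(precision=3,suppress=True)
p=np.load('last_top.npz')['p']
for n,roi,xy in[('t151',(125,190,173,242),(583,328)),('t192',(172,190,220,245),(593,212)),('t134',(108,242,160,295),(455,366))]:
    m=sub(orange(p),roi)
    print(n,fit('top',tile(),m,roi,[(*xy,a) for a in np.arange(8)*np.pi/4]))
roi=(225,195,312,282);g=cv2.cvtColor(p,cv2.COLOR_RGB2GRAY)
m=filled(sub(g>140,roi));print('panel',m.sum(),fit('top',PANEL,m,roi,[(525,0,0)]))
roi=(385,205,462,300);m=filled(sub(red(p),roi));print('tray',fit('top',TRAY,m,roi,[(480,-434,1.57),(480,-434,1.3),(480,-434,1.8)]))
s=np.load('last_side.npz')['p']
for xy in [(583,328),(593,212),(455,366)]:
    c=proj('side',np.array([[*xy,7.]]))[0].astype(int);roi=(c[0]-16,c[1]-11,c[0]+17,c[1]+12)
    m=sub(orange(s),roi);print('side',fit('side',tile(),m,roi,[(*xy,a) for a in np.arange(8)*np.pi/4]))
E
time python3 m0.py
```

```text
t151 (array([587.673, 330.624,   2.574]), np.float64(0.07247297412538406))
t192 (array([594.099, 212.396,   2.736]), np.float64(0.07293688117269302))
t134 (array([452.182, 374.427,   5.822]), np.float64(0.05038377696405042))
panel 4226 (array([533.611,   3.449,  -0.006]), np.float64(0.025761051894380424))
tray (array([ 481.914, -428.338,    3.26 ]), np.float64(0.023639412317166535))
side (array([588.508, 332.946,   2.534]), np.float64(0.3122236724920795))
side (array([596.262, 216.746,   2.715]), np.float64(0.21530494715081389))
side (array([453.161, 378.16 ,   5.839]), np.float64(0.07525831804917402))
real	0m10.713s
user	0m11.251s
sys	0m0.197s
```

```bash
python3 - <<'E'
from fit import *
np.set_printoptions(precision=1,suppress=True)
p=np.load('last_top.npz')['p'][:,:,::-1]
x0,y0,u0,v0,k=533.6,3.4,225,195,7
im=cv2.resize(p[195:280,225:310],(595,595),interpolation=cv2.INTER_CUBIC)
c,s=np.cos(-.006),np.sin(-.006)
def dr(poly,z,col):
    q=poly@np.array([[c,s],[-s,c]])+[x0,y0]
    px=(proj('top',np.c_[q,np.full(len(q),float(z))])-[u0,v0]+.5)*k
    cv2.polylines(im,[np.round(px).astype(int)],True,col,1)
dr(box(176,180),18.5,(0,0,255));dr(box(156,156),18.5,(0,0,255));dr(box(10,70,0,1),60,(0,255,0));dr(box(34,174,0,1),23,(255,0,0));dr(TILE-39,18,(255,0,0));dr(box(34,16,-47,-47),42,(0,0,0))
cv2.imwrite('pics/o1.png',im)
E
```

```text
(no output)
```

View pics/o1.png

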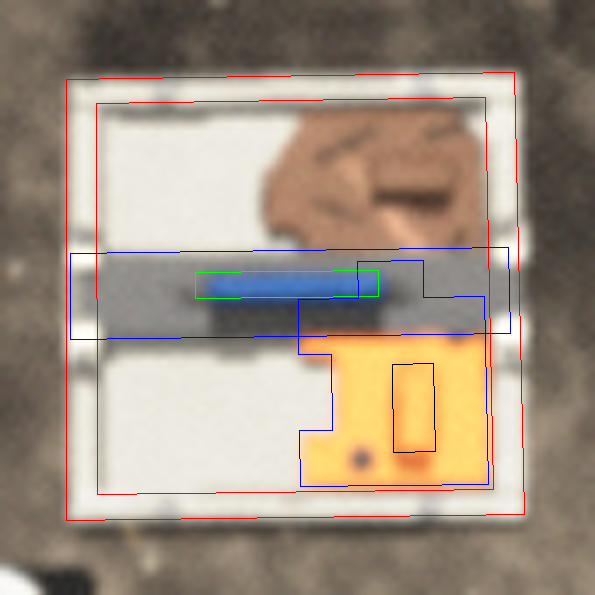

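The overlay sits 1–2 mm too far left and about 0.015 rad too far anticlockwise: the rim's right edge is at 524 but predicted at 519. I'll refine on edges.

```bash
cat > edge.py <<'E'
from fit import *
def edgefit(name,p,segs,g0,rng=(6,6,.05)):
    """segs: (a,b,z) in object frame; maximise grad normal to line, multi colour"""
    f=cv2.GaussianBlur(p.astype(np.float32),(0,0),.7)
    gx=cv2.Sobel(f,cv2.CV_32F,1,0,ksize=3);gy=cv2.Sobel(f,cv2.CV_32F,0,1,ksize=3)
    def sc(q):
        c,s=np.cos(q[2]),np.sin(q[2]);t=0
        for a,b,z in segs:
            a,b=np.array(a,float),np.array(b,float);L=np.linalg.norm(b-a);n=int(L/1.5)
            w=a+(b-a)*np.linspace(.04,.96,n)[:,None];w=w@np.array([[c,s],[-s,c]])+q[:2]
            px=proj(name,np.c_[w,np.full(n,float(z))]).astype(np.float32)
            d=px[-1]-px[0];d/=np.linalg.norm(d)
            G=cv2.remap(gx,px[None],None,cv2.INTER_LINEAR)[0]*-d[1]+cv2.remap(gy,px[None],None,cv2.INTER_LINEAR)[0]*d[0]
            t+=np.minimum(np.abs(G.mean(0)).max(),400)*L
        return -t
    from scipy.optimize import differential_evolution as de
    r=de(sc,[(g-w,g+w) for g,w in zip(g0,rng)],seed=1,maxiter=60,popsize=12,polish=False,tol=1e-6)
    return r.x,r.fun
def loop(P,z): return [(P[i],P[(i+1)%len(P)],z) for i in range(len(P))]
E
python3 - <<'E'
from edge import *
np.set_printoptions(precision=3,suppress=True)
p=np.load('last_top.npz')['p']
o=loop(box(176,180),18.5)
t=TILE-39
ts=[(t[0],(-20+-2,-76),18),(t[-1],t[0],18),(t[-1],(-54,-2),18),(t[9],t[8],18),(t[9],t[10],18)]
fin=loop(box(10,70),60)
print('rim',edgefit('top',p,o,(532,2,-.01)))
print('tile',edgefit('top',p,ts,(532,2,-.01)))
print('both',edgefit('top',p,o+ts,(532,2,-.01)))
print('fin',edgefit('top',p,fin,(532,2,-.01)))
for n,g in[('t151',(587.7,330.6,2.574)),('t192',(594.1,212.4,2.736)),('t134',(452.2,374.4,5.822))]:
    print(n,edgefit('top',p,loop(TILE,14),g))
s=np.load('last_side.npz')['p']
print('srim',edgefit('side',s,loop(box(176,180),18.5),(532,2,-.01)))
for n,g in[('t151',(587.7,330.6,2.574)),('t192',(594.1,212.4,2.736)),('t134',(452.2,374.4,5.822))]:
    print(n,edgefit('side',s,loop(TILE,14),g))
E
```

```text
rim (array([533.144,   1.532,  -0.002]), np.float64(-229552.99084472656))
tile (array([530.798,  -0.129,  -0.022]), np.float64(-50941.157150268555))
both (array([532.767,   1.36 ,  -0.006]), np.float64(-274881.3223724365))
fin (array([533.278,   0.293,  -0.021]), np.float64(-35665.9391784668))
t151 (array([586.562, 329.434,   2.559]), np.float64(-117011.74952697754))
t192 (array([594.154, 210.654,   2.734]), np.float64(-129052.89892578125))
t134 (array([451.97 , 374.479,   5.835]), np.float64(-96771.12217712402))
srim (array([533.832,   2.213,  -0.011]), np.float64(-178908.31579589844))
t151 (array([585.991, 330.836,   2.564]), np.float64(-63717.21687889099))
t192 (array([596.354, 211.719,   2.751]), np.float64(-77076.72146606445))
t134 (array([449.337, 369.424,   5.871]), np.float64(-76579.18711853027))
```

Top and side fits agree: the panel is at about (533, 1.4) with yaw −0.012, and the fin at (533, 0.3). Next I move above the fin with the closing axis along world x.

Emit:
carry_out:
  series:
    - [0.02,-0.02,-0.04,-5,1]
    - [0.06,-0.06,-0.05,-15,0.8]
    - [0.11,-0.11,-0.05,-25,0.6]
    - [0.16,-0.155,-0.05,-35,0.5]
    - [0.21,-0.2,-0.05,-45,0.5]
    - [0.26,-0.25,-0.05,-55,0.5]
    - [0.31,-0.3,-0.05,-65,0.5]
    - [0.36,-0.345,-0.05,-75.2,0.5]
    - [0.41,-0.39,-0.03,-75.2,0.5]
    - [0.45,-0.43,0,-75.2,0.5]
    - [0.485,-0.465,0.02,-75.2,0.5]
    - [0.505,-0.485,0.05,-75.2,0.5]
    - [0.517,-0.4956,0.08,-75.2,0.5]
    - [0.517,-0.4956,0.1,-75.2,0.5]
    - [0.517,-0.4956,0.11,-75.2,0.5]
    - [0.517,-0.4956,0.11,-75.2,0.5]
    - [0.517,-0.4956,0.11,-75.2,0.5]

```text
t: 2.22
eef_pos: [533.0, -0.1, 295.6]
tcp_rot: [3.14, 0.0, 1.558]
ft_force: [0.8, 0.9, -0.5]
opening: 0.501
grip_force: 0.0
```

Emit:
carry_out:
  series:
    - [0,0,0.02,0,0.5]
    - [0,0,0.04,0,0.5]
    - [0,0,0.055,0,0.5]
    - [0,0,0.069,0,0.5]
    - [0,0,0.069,0,0.5]
    - [0,0,0.069,0,0.35]
    - [0,0,0.069,0,0.2]
    - [0,0,0.069,0,0.1]
    - [0,0,0.069,0,0.0]
    - [0,0,0.069,0,0.0]
    - [0,0,0.069,0,0.0]
    - [0,0,0.069,0,0.0]

```text
t: 3.72
eef_pos: [532.9, 0.3, 225.8]
tcp_rot: [3.142, 0.0, 1.558]
ft_force: [-0.8, 0.6, 4.0]
opening: 0.102
grip_force: 30.0
```

```bash
python3 - <<'E'
from h import *
s=env.state();print(s['eef_pos'],s['tcp_rot'],s['ft_force'],s['moment'],s['opening'],s['grip_force'])
p,d=look('top')
cv2.imwrite('pics/g1.png',cv2.resize(p[180:290,215:325,::-1],(550,550),interpolation=cv2.INTER_CUBIC))
E
```

```text
[5.32949288e+02 2.87352067e-01 2.25838292e+02] [3.14154736e+00 8.32224425e-05 1.55825083e+00] [-0.76880604  0.64835187  4.00848719] [-0.01708778  0.17221066 -0.04983926] 0.1021082709953076 30.0017049908638
```

The fin is held at 9.7 mm opening and 30 N with almost no side force, so the x estimate is right. Next I draw the bar out.

Emit:
carry_out:
  series:
    - [-0.003,0,0,0,0]
    - [-0.01,0,0,0,0]
    - [-0.02,0,0,0,0]
    - [-0.032,0,0,0,0]
    - [-0.044,0,0,0,0]
    - [-0.056,0,0,0,0]
    - [-0.068,0,0,0,0]
    - [-0.08,0,0,0,0]
    - [-0.092,0,0,0,0]
    - [-0.104,0,0,0,0]
    - [-0.116,0,0,0,0]
    - [-0.128,0,0,0,0]
    - [-0.14,0,0,0,0]
    - [-0.152,0,0,0,0]
    - [-0.164,0,0,0,0]
    - [-0.174,0,0,0,0]
    - [-0.184,0,0,0,0]
    - [-0.192,0,0,0,0]
    - [-0.2,0,0,0,0]
    - [-0.2,0,0,0,0]

```text
t: 6.28
eef_pos: [530.4, -200.2, 225.7]
tcp_rot: [3.142, 0.0, 1.558]
ft_force: [-0.6, -0.5, -4.1]
opening: 0.104
grip_force: 30.0
```

Emit:
carry_out:
  series:
    - [-0.01,0,0,0,0]
    - [-0.02,0,0,0,0]
    - [-0.03,0,0,0,0]
    - [-0.036,0,0.004,0,0]
    - [-0.04,0,0.01,0,0]
    - [-0.04,0,0.014,0,0]
    - [-0.04,0,0.016,0,0]
    - [-0.04,0,0.017,0,0]
    - [-0.04,0,0.018,0,0]
    - [-0.04,0,0.018,0,0]

```text
t: 7.52
eef_pos: [530.0, -239.6, 207.8]
tcp_rot: [3.141, 0.0, 1.558]
ft_force: [-0.2, 1.3, -2.5]
opening: 0.102
grip_force: 30.0
```

Emit:
carry_out:
  series:
    - [0,0,0.001,0,0]
    - [0,0,0.001,0,0.1]
    - [0,0,0.001,0,0.2]
    - [0,0,0.001,0,0.35]
    - [0,0,0.001,0,0.35]
    - [0,0,-0.02,0,0.35]
    - [0,0,-0.05,0,0.35]
    - [0,0,-0.08,0,0.35]
    - [0,0,-0.08,0,0.35]

```text
t: 8.65
eef_pos: [530.2, -239.8, 289.6]
tcp_rot: [3.138, 0.002, 1.558]
ft_force: [-0.5, -0.1, -0.2]
opening: 0.349
grip_force: 0.0
```

```bash
python3 - <<'E'
from edge import *
np.set_printoptions(precision=3,suppress=True)
p,d=look('top');print(env.state()['eef_pos'])
print('rim',edgefit('top',p,loop(box(176,180),18.5),(533,1.4,-.01)))
T=loop(TILE,18)
c=lambda a,x,y:[((np.array([[np.cos(a),-np.sin(a)],[np.sin(a),np.cos(a)]])@A)+[x,y],(np.array([[np.cos(a),-np.sin(a)],[np.sin(a),np.cos(a)]])@B)+[x,y],z) for A,B,z in T]
print('sound',edgefit('top',p,c(0,-39,-39),(533,1.4,-.01)))
w=c(np.pi/2,39,-39)
print('worn',edgefit('top',p,w,(533,1.4,-.01)))
im=cv2.resize(p[195:280,225:310],(595,595),interpolation=cv2.INTER_CUBIC)
cv2.imwrite('pics/a1.png',im[:,:,::-1])
E
```

```text
[ 529.945 -239.664  288.228]
rim (array([534.149,   1.703,  -0.015]), np.float64(-199932.19921875))
sound (array([530.851,   1.323,   0.002]), np.float64(-85566.83131408691))
worn (array([531.688,   0.685,   0.029]), np.float64(-73127.88414764404))
```

View pics/a1.png

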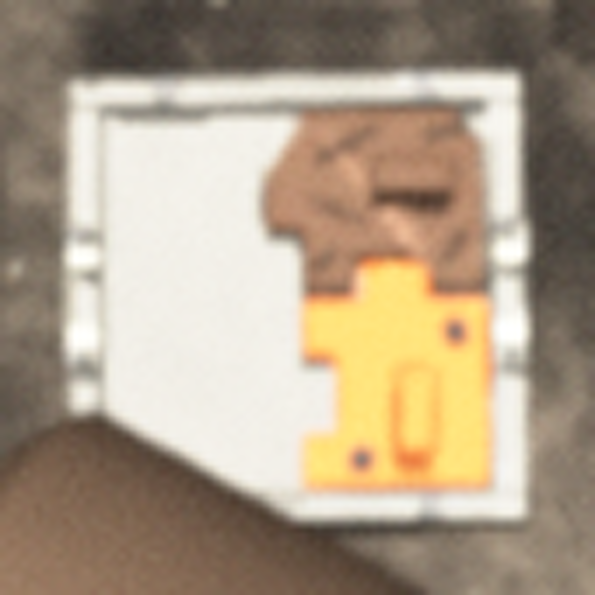

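The worn tile is in place_a, with its rib at crop (413,190); places b and c are open. I go to the worn rib now.

Emit:
carry_out:
  series:
    - [0.03,0.01,0,0,0.4]
    - [0.07,0.02,0,0,0.4]
    - [0.11,0.03,0,0,0.4]
    - [0.15,0.04,0,0,0.4]
    - [0.18,0.0465,0.01,0,0.4]
    - [0.194,0.0465,0.03,0,0.4]
    - [0.194,0.0465,0.05,0,0.4]
    - [0.194,0.0465,0.065,0,0.4]
    - [0.194,0.0465,0.073,0,0.4]
    - [0.194,0.0465,0.077,0,0.4]
    - [0.194,0.0465,0.077,0,0.3]
    - [0.194,0.0465,0.077,0,0.15]
    - [0.194,0.0465,0.077,0,0]
    - [0.194,0.0465,0.077,0,0]
    - [0.194,0.0465,0.077,0,0]

```text
t: 10.58
eef_pos: [578.9, -46.3, 211.2]
tcp_rot: [3.141, 0.0, 1.558]
ft_force: [-1.1, -0.7, 5.3]
opening: 0.168
grip_force: 30.0
```

Emit:
carry_out:
  series:
    - [0,0,-0.004,0,0]
    - [0,0,-0.012,0,0]
    - [0,0,-0.022,0,0]
    - [0,0,-0.035,0,0]
    - [0,0,-0.06,0,0]
    - [-0.015,0,-0.085,0,0]
    - [-0.04,-0.005,-0.1,0,0]
    - [-0.075,-0.015,-0.1,0,0]
    - [-0.11,-0.025,-0.1,0,0]
    - [-0.15,-0.035,-0.1,-2,0]
    - [-0.19,-0.045,-0.1,-4,0]
    - [-0.23,-0.055,-0.1,-6,0]
    - [-0.27,-0.065,-0.1,-7.5,0]
    - [-0.31,-0.075,-0.1,-7.5,0]
    - [-0.345,-0.08,-0.1,-7.5,0]
    - [-0.375,-0.082,-0.09,-7.5,0]
    - [-0.392,-0.082,-0.08,-7.5,0]
    - [-0.397,-0.082,-0.065,-7.5,0]
    - [-0.397,-0.082,-0.05,-7.5,0]
    - [-0.397,-0.082,-0.05,-7.5,0]

```text
t: 13.08
eef_pos: [492.0, -441.2, 259.2]
tcp_rot: [-3.14, -0.002, 1.69]
ft_force: [0.1, -0.4, -2.5]
opening: 0.167
grip_force: 30.0
```

```bash
python3 - <<'E'
from edge import *
np.set_printoptions(precision=3,suppress=True)
p,d=look('top');print(env.state()['eef_pos'],env.state()['tcp_rot'])
for n,g in[('t151',(587,330,2.565)),('t192',(594.2,211.5,2.736)),('t134',(452,374.4,5.83))]:
    print(n,edgefit('top',p,loop(TILE,14),g,(20,20,.3)))
s,_=look('side')
a=cv2.resize(p[195:305,375:475],(500,550),interpolation=cv2.INTER_CUBIC)
b=cv2.resize(s[240:350,215:345],(650,550),interpolation=cv2.INTER_CUBIC)
cv2.imwrite('pics/tr.png',cv2.resize(np.hstack([a,b]),(800,382))[:,:,::-1])
E
```

```text
[ 492.227 -441.404  260.132] [-3.141 -0.001  1.69 ]
t151 (array([587.138, 329.621,   2.574]), np.float64(-112948.03579711914))
t192 (array([594.72 , 210.918,   2.719]), np.float64(-124626.52304077148))
t134 (array([451.213, 374.848,   5.841]), np.float64(-92651.42518615723))
```

View pics/tr.png

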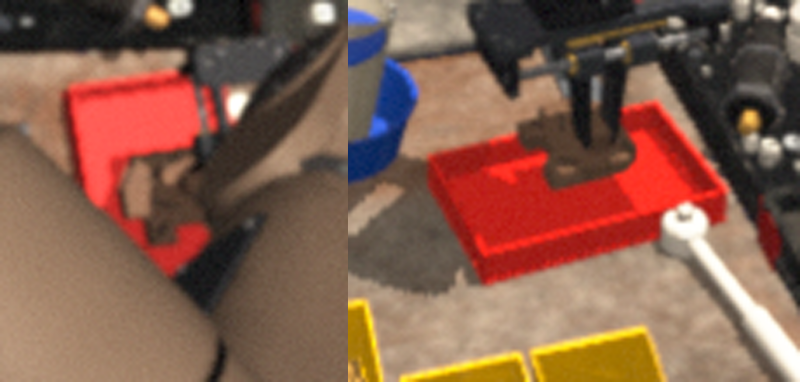

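The worn tile hangs over the middle of the tray. I lower and release it.

Emit:
carry_out:
  series:
    - [0,0,0.015,0,0]
    - [0,0,0.03,0,0]
    - [0,0,0.038,0,0]
    - [0,0,0.043,0,0]
    - [0,0,0.047,0,0]
    - [0,0,0.048,0,0]
    - [0,0,0.048,0,0.15]
    - [0,0,0.048,0,0.3]
    - [0,0,0.048,0,0.35]
    - [0,0,0.03,0,0.35]
    - [0,0,0,0,0.35]
    - [0,0,-0.03,0,0.35]
    - [0,0,-0.04,0,0.4]

```text
t: 14.8
eef_pos: [492.0, -442.3, 303.7]
tcp_rot: [3.139, 0.003, 1.689]
ft_force: [-0.2, 0.3, 0.4]
opening: 0.385
grip_force: 0.0
```

Emit:
carry_out:
  series:
    - [0.02,0.006,0,0,0.4]
    - [0.06,0.018,0,-5,0.4]
    - [0.1,0.03,0,-10,0.4]
    - [0.145,0.043,0,-15,0.4]
    - [0.19,0.056,0,-20,0.4]
    - [0.235,0.07,0,-25,0.4]
    - [0.28,0.083,0,-30,0.4]
    - [0.325,0.097,0,-35,0.4]
    - [0.37,0.11,0,-40,0.4]
    - [0.415,0.123,0,-45,0.4]
    - [0.46,0.137,0,-50,0.4]
    - [0.5,0.15,0,-55,0.4]
    - [0.54,0.16,0,-59.6,0.4]
    - [0.575,0.17,0,-59.6,0.4]
    - [0.605,0.18,0,-59.6,0.4]
    - [0.625,0.186,0,-59.6,0.4]
    - [0.635,0.19,0,-59.6,0.4]
    - [0.6393,0.1901,0,-59.6,0.4]
    - [0.6393,0.1901,0,-59.6,0.4]

```text
t: 17.18
eef_pos: [605.1, 214.6, 300.6]
tcp_rot: [-3.141, -0.0, 2.729]
ft_force: [-0.9, 0.1, -1.1]
opening: 0.403
grip_force: 0.0
```

Emit:
carry_out:
  series:
    - [0,0,0.02,0,0.4]
    - [0,0,0.045,0,0.4]
    - [0,0,0.065,0,0.4]
    - [0,0,0.08,0,0.4]
    - [0,0,0.09,0,0.4]
    - [0,0,0.0935,0,0.4]
    - [0,0,0.0935,0,0.3]
    - [0,0,0.0935,0,0.15]
    - [0,0,0.0935,0,0]
    - [0,0,0.0935,0,0]
    - [0,0,0.0935,0,0]
    - [0,0,0.08,0,0]
    - [0,0,0.05,0,0]
    - [0,0,0.02,0,0]
    - [0,0,0.02,0,0]

```text
t: 19.05
eef_pos: [605.3, 215.1, 282.9]
tcp_rot: [3.139, 0.003, 2.729]
ft_force: [-0.3, 0.2, -2.9]
opening: 0.169
grip_force: 30.0
```

Emit:
carry_out:
  series:
    - [-0.004,-0.015,0,0,0]
    - [-0.012,-0.045,0,-4,0]
    - [-0.02,-0.075,0,-9,0]
    - [-0.028,-0.105,0,-14,0]
    - [-0.036,-0.135,0,-19,0]
    - [-0.041,-0.153,0.01,-23,0]
    - [-0.0438,-0.1633,0.02,-23,0]
    - [-0.0438,-0.1633,0.02,-23,0]
    - [-0.0438,-0.1633,0.02,-23,0]

```text
t: 20.18
eef_pos: [580.0, 48.3, 260.5]
tcp_rot: [3.142, -0.0, 3.13]
ft_force: [-0.3, 0.8, -2.4]
opening: 0.167
grip_force: 30.0
```

```bash
python3 - <<'E'
from edge import *
np.set_printoptions(precision=3,suppress=True)
p,d=look('top');st=env.state();print(st['eef_pos'],st['tcp_rot'],st['opening'])
z=st['eef_pos'][2]-207.3;print('bottom',z)
print(edgefit('top',p,loop(TILE,14+z),(572,40,3.13),(8,8,.06)))
s,_=look('side')
print(edgefit('side',s,loop(TILE,14+z),(572,40,3.13),(8,8,.06)))
a=cv2.resize(p[185:285,220:320],(500,500),interpolation=cv2.INTER_CUBIC)
b=cv2.resize(s[165:245,215:315],(625,500),interpolation=cv2.INTER_CUBIC)
cv2.imwrite('pics/pb.png',cv2.resize(np.hstack([a,b]),(800,356))[:,:,::-1])
E
```

```text
[579.998  48.448 260.771] [-3.142  0.     3.131] 0.16395866949341514
bottom 53.471035890110386
(array([564.001,  37.64 ,   3.08 ]), np.float64(-15065.95444726944))
(array([572.114,  38.245,   3.112]), np.float64(-67018.46332883835))
```

View pics/pb.png

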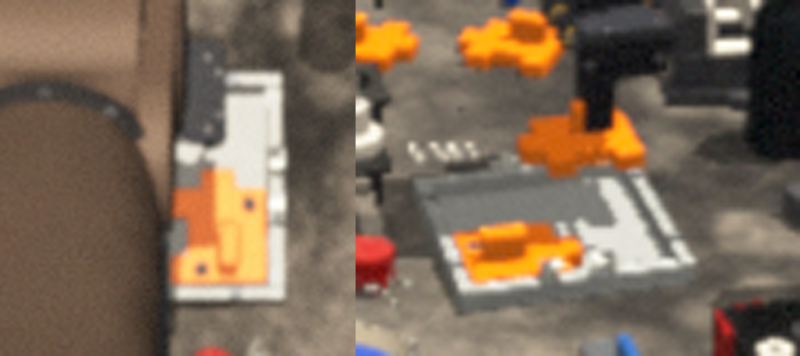

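Emit:
carry_out:
  series:
    - [0,0,0.01,0,0]
    - [0,0,0.02,0,0]
    - [0,0,0.028,0,0]
    - [0,0,0.032,0,0]
    - [0,0,0.034,0,0]
    - [0,0,0.036,0,0]
    - [0,0,0.038,0,0]
    - [0,0,0.038,0,0]

```text
t: 21.28
eef_pos: [579.9, 47.9, 222.7]
tcp_rot: [-3.142, 0.0, 3.131]
ft_force: [-0.3, 0.2, -1.8]
opening: 0.166
grip_force: 30.0
```

Emit:
carry_out:
  series:
    - [0,0,0.003,0,0]
    - [0,0,0.006,0,0]
    - [0,0,0.008,0,0]
    - [0,0,0.01,0,0]
    - [0,0,0.011,0,0]
    - [0,0,0.011,0,0]

```text
t: 22.02
eef_pos: [579.9, 47.8, 211.7]
tcp_rot: [-3.142, 0.0, 3.131]
ft_force: [0.5, -1.1, -2.3]
opening: 0.167
grip_force: 30.0
```

Emit:
carry_out:
  series:
    - [0,0,0.0005,0,0]
    - [0,0,0.0005,0,0.1]
    - [0,0,0.0005,0,0.25]
    - [0,0,0.0005,0,0.35]
    - [0,0,-0.01,0,0.35]
    - [0,0,-0.03,0,0.4]
    - [0,0,-0.06,0,0.4]
    - [0,0,-0.08,0,0.4]
    - [0,0,-0.08,0,0.4]

```text
t: 23.15
eef_pos: [580.0, 47.9, 293.4]
tcp_rot: [-3.141, 0.003, 3.131]
ft_force: [-0.1, 0.8, -0.5]
opening: 0.403
grip_force: 0.0
```

```bash
python3 - <<'E'
from edge import *
np.set_printoptions(precision=3,suppress=True)
p,d=look('top');s,_=look('side')
for n,g in[('t151',(587,330,2.565)),('t134',(451.5,374.4,5.835))]:
    print(n,edgefit('top',p,loop(TILE,14),g,(20,20,.3)),edgefit('side',s,loop(TILE,14),g,(20,20,.3)))
    rib=lambda z:[(a,b,zz) for a,b,zz in loop(box(34,16,-8,-8),z)]
    print(edgefit('side',s,loop(TILE,14)+rib(38),g,(10,10,.1)),edgefit('top',p,loop(TILE,14)+rib(38),g,(10,10,.1)))
E
```

```text
t151 (array([586.333, 329.363,   2.562]), np.float64(-119465.80020141602)) (array([587.138, 321.024,   2.588]), np.float64(-71828.27337646484))
(array([590.032, 331.891,   2.619]), np.float64(-95451.00598526001)) (array([586.322, 329.347,   2.563]), np.float64(-130217.47239303589))
t134 (array([451.71 , 372.737,   5.841]), np.float64(-99478.24014282227)) (array([449.441, 370.069,   5.871]), np.float64(-77356.2197265625))
(array([452.55 , 367.876,   5.853]), np.float64(-97451.87803649902)) (array([452.027, 373.121,   5.849]), np.float64(-109847.90486907959))
```

Emit:
carry_out:
  series:
    - [0.01,0.022,0,0,0.4]
    - [0.025,0.055,0,4,0.4]
    - [0.042,0.095,0,8,0.4]
    - [0.06,0.135,0,12,0.4]
    - [0.078,0.175,0,16,0.4]
    - [0.096,0.215,0,20,0.4]
    - [0.113,0.255,0,24.7,0.4]
    - [0.128,0.287,0,24.7,0.4]
    - [0.137,0.308,0.01,24.7,0.4]
    - [0.1423,0.3201,0.03,24.7,0.4]
    - [0.1423,0.3201,0.05,24.7,0.4]
    - [0.1423,0.3201,0.07,24.7,0.4]
    - [0.1423,0.3201,0.081,24.7,0.4]
    - [0.1423,0.3201,0.0845,24.7,0.4]
    - [0.1423,0.3201,0.0845,24.7,0.25]
    - [0.1423,0.3201,0.0845,24.7,0.1]
    - [0.1423,0.3201,0.0845,24.7,0]
    - [0.1423,0.3201,0.0845,24.7,0]
    - [0.1423,0.3201,0.0845,24.7,0]
    - [0.1423,0.3201,0.0845,24.7,0]

```text
t: 25.75
eef_pos: [441.2, 369.6, 207.7]
tcp_rot: [3.141, 0.001, 2.7]
ft_force: [0.4, -0.8, 6.1]
opening: 0.167
grip_force: 30.0
```

Emit:
carry_out:
  series:
    - [0,0,-0.01,0,0]
    - [0,0,-0.03,0,0]
    - [0,0,-0.055,0,0]
    - [-0.006,-0.009,-0.075,0,0]
    - [-0.02,-0.03,-0.075,5,0]
    - [-0.038,-0.058,-0.075,11,0]
    - [-0.057,-0.087,-0.075,17,0]
    - [-0.076,-0.116,-0.075,23,0]
    - [-0.095,-0.145,-0.075,30,0]
    - [-0.114,-0.174,-0.075,37,0]
    - [-0.133,-0.203,-0.075,44,0]
    - [-0.15,-0.229,-0.075,51,0]
    - [-0.163,-0.249,-0.07,58,0]
    - [-0.173,-0.264,-0.06,65.3,0]
    - [-0.1777,-0.2707,-0.0535,65.3,0]
    - [-0.1777,-0.2707,-0.0535,65.3,0]
    - [-0.1777,-0.2707,-0.0535,65.3,0]

```text
t: 27.88
eef_pos: [485.8, 49.2, 261.0]
tcp_rot: [3.142, 0.0, 1.562]
ft_force: [0.4, -0.0, -2.1]
opening: 0.165
grip_force: 30.0
```

```bash
python3 - <<'E'
from edge import *
np.set_printoptions(precision=3,suppress=True)
s,d=look('side');st=env.state();print(st['eef_pos'],st['tcp_rot'],st['opening'])
z=st['eef_pos'][2]-207.3;print('bottom',z)
a=-np.pi/2-.01
print(edgefit('side',s,loop(TILE,14+z),(494,41,a),(10,10,.1)))
# placed tile b
print(edgefit('side',s,loop(TILE,18),(572,40,3.13),(8,8,.1)))
b=cv2.resize(s[165:245,215:315],(750,600),interpolation=cv2.INTER_CUBIC)
cv2.imwrite('pics/pc.png',b[:,:,::-1])
E
```

```text
[485.863  49.283 260.983] [3.141 0.    1.562] 0.1702508446595903
bottom 53.682823710904074
(array([493.087,  37.147,  -1.594]), np.float64(-66202.49884414673))
(array([564.   ,  35.288,   3.084]), np.float64(-61633.86117553711))
```

View pics/pc.png

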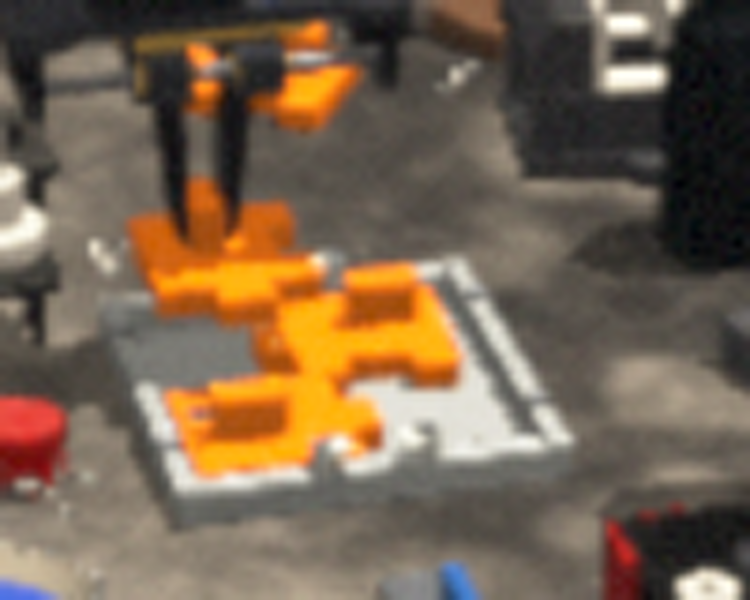

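Emit:
carry_out:
  series:
    - [0,0,0.01,0,0]
    - [0,0,0.02,0,0]
    - [0,0,0.028,0,0]
    - [0,0,0.032,0,0]
    - [0,0,0.034,0,0]
    - [0,0,0.036,0,0]
    - [0,0,0.038,0,0]
    - [0,0,0.038,0,0]

```text
t: 28.92
eef_pos: [485.2, 49.0, 224.2]
tcp_rot: [-3.141, -0.0, 1.56]
ft_force: [-9.9, 1.8, 23.6]
opening: 0.172
grip_force: 30.1
```

Contact: Fz is 24 N and Fx −10 N, so the tile is fouling on its +x side. I back up, shift −x by 1.5 mm and retry.

Emit:
carry_out:
  series:
    - [0,0,-0.004,0,0]
    - [0,-0.0015,-0.004,0,0]
    - [0,-0.0015,-0.002,0,0]
    - [0,-0.0015,0,0,0]
    - [0,-0.0015,0,0,0]

```text
t: 29.55
eef_pos: [483.6, 49.0, 223.6]
tcp_rot: [-3.14, -0.0, 1.56]
ft_force: [-11.2, 2.9, 26.2]
opening: 0.174
grip_force: 30.3
```

```bash
python3 -c "
from h import *
s=env.state();print(s['eef_pos'],s['ft_force'],s['moment'])"
```

```text
[483.64415256  49.0475861  223.62211441] [-11.19927191   2.90825526  26.22764223] [ 0.33360181  1.32065327 -0.01576456]
```

Emit:
carry_out:
  series:
    - [0,-0.0005,0,0,0]
    - [0,-0.001,0,0,0]
    - [0,-0.0015,0,0,0]
    - [0,-0.0015,0,0,0]

```text
t: 30.05
eef_pos: [483.0, 49.0, 223.6]
tcp_rot: [3.14, -0.0, 1.56]
ft_force: [-4.5, 2.5, 19.4]
opening: 0.169
grip_force: 30.2
```

```bash
python3 -c "
from h import *
s=env.state();print(s['eef_pos'],s['ft_force'],s['moment'])
F=s['ft_force'];M=s['moment'];rz=-.205
print('r',(rz*F[0]-M[1])/F[2],(M[0]+rz*F[1])/F[2])"
```

```text
[482.98709363  49.00176243 223.64202718] [-4.49777668  2.52679949 19.43709479] [0.47034375 0.24896291 0.03407197]
r 0.034628699171982906 -0.002451505320463194
```

Lateral play is nearly used up, so tile b must sit about 2 mm too far −x. I raise c and use its notch edge to nudge b's rib towards +x.

Emit:
carry_out:
  series:
    - [0,0,-0.008,0,0]
    - [0.004,0,-0.02,0,0]
    - [0.008,0.004,-0.02,0,0]
    - [0.008,0.014,-0.02,0,0]
    - [0.008,0.026,-0.02,0,0]
    - [0.008,0.036,-0.02,0,0]
    - [0.008,0.042,-0.02,0,0]
    - [0.008,0.045,-0.02,0,0]
    - [0.008,0.0465,-0.02,0,0]
    - [0.008,0.048,-0.02,0,0]
    - [0.008,0.0488,-0.02,0,0]
    - [0.008,0.0488,-0.02,0,0]

```text
t: 31.55
eef_pos: [531.8, 56.3, 242.8]
tcp_rot: [3.141, 0.0, 1.56]
ft_force: [-1.4, 0.7, -3.3]
opening: 0.162
grip_force: 29.9
```

Emit:
carry_out:
  series:
    - [0,0.0005,0,0,0]
    - [0,0.001,0,0,0]
    - [0,0.001,0,0,0]

```text
t: 31.92
eef_pos: [532.7, 56.3, 242.7]
tcp_rot: [-3.141, 0.0, 1.56]
ft_force: [-2.8, -0.6, -0.4]
opening: 0.172
grip_force: 29.9
```

```bash
python3 - <<'E'
from edge import *
np.set_printoptions(precision=3,suppress=True)
st=env.state();print(st['eef_pos'],st['ft_force'],st['moment'])
s,_=look('side')
cv2.imwrite('pics/pn.png',cv2.resize(s[165:245,215:315],(750,600),interpolation=cv2.INTER_CUBIC)[:,:,::-1])
E
```

```text
[532.656  56.289 242.705] [-2.842 -0.572 -0.361] [-0.092  0.602 -0.005]
```

View pics/pn.png

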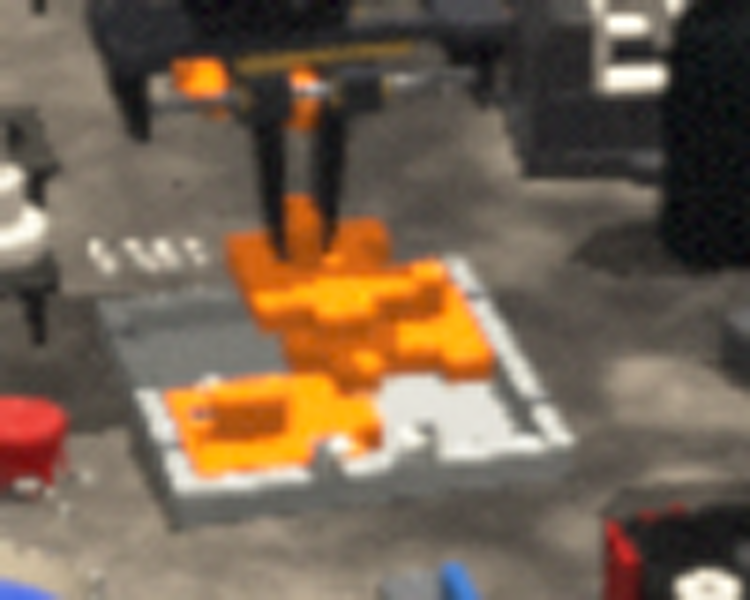

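Nudging slid tile b about 10 mm toward +x, so it had been sitting far out of place; it is now near the +x rim. I return c over its place and descend.

Emit:
carry_out:
  series:
    - [0,-0.01,0,0,0]
    - [0,-0.025,0,0,0]
    - [-0.004,-0.038,0,0,0]
    - [-0.008,-0.0468,0,0,0]
    - [-0.008,-0.0468,0.008,0,0]
    - [-0.008,-0.0468,0.014,0,0]
    - [-0.008,-0.0468,0.017,0,0]
    - [-0.008,-0.0468,0.02,0,0]
    - [-0.008,-0.0468,0.02,0,0]

```text
t: 33.1
eef_pos: [485.9, 49.1, 223.1]
tcp_rot: [3.141, -0.0, 1.56]
ft_force: [-4.1, 2.6, 11.4]
opening: 0.168
grip_force: 30.0
```

```bash
cat > ft.py <<'E'
from h import *
s=env.state();print(s['eef_pos'].round(1),s['ft_force'].round(1),s['moment'].round(2))
F=s['ft_force'];M=s['moment'];rz=-.205
print('r',(rz*F[0]-M[1])/F[2],(M[0]+rz*F[1])/F[2])
E
python3 ft.py
```

```text
[485.9  49.1 223.1] [-4.1  2.6 11.4] [0.45 0.32 0.1 ]
r 0.04558910981041736 -0.006536338396008383
```

Emit:
carry_out:
  series:
    - [0,-0.001,0,0,0]
    - [0,-0.001,0.0005,0,0]
    - [0,-0.0015,0.001,0,0]
    - [0,-0.0015,0.001,0,0]

```text
t: 33.6
eef_pos: [484.9, 49.1, 222.6]
tcp_rot: [3.139, 0.0, 1.56]
ft_force: [-1.3, 3.1, 13.0]
opening: 0.167
grip_force: 30.2
```

```bash
python3 ft.py; python3 - <<'E'
from h import *
p,_=look('top');s,_=look('side')
a=cv2.resize(p[190:285,225:320],(475,475),interpolation=cv2.INTER_CUBIC)
b=cv2.resize(s[170:240,222:302],(543,475),interpolation=cv2.INTER_CUBIC)
cv2.imwrite('pics/pd.png',cv2.resize(np.hstack([a,b]),(800,373))[:,:,::-1])
E
```

```text
[484.9  49.1 222.6] [-1.3  3.1 13. ] [ 0.32 -0.32  0.07]
r 0.04473925886890073 -0.02324355993849868
```

View pics/pd.png

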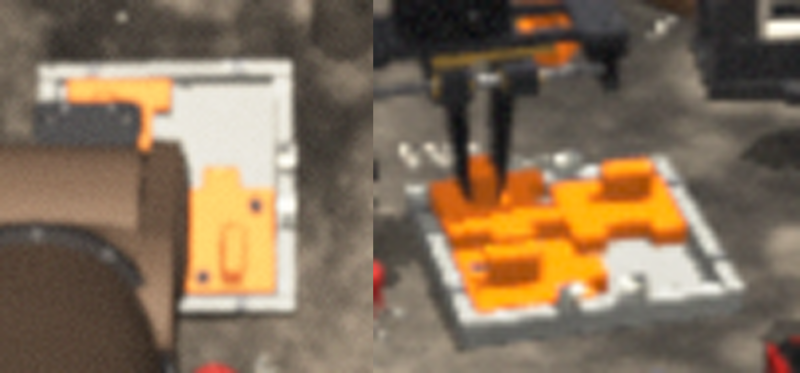

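The picture shows tile b with its left edge about 8 mm off the end rim, which should be 2 mm. It is 6 mm too far −y, probably the announced knock. I lift c, go round, and push b's rib +y with c's flat edge.

Emit:
carry_out:
  series:
    - [0,0,-0.015,0,0]
    - [0,0,-0.038,0,0]
    - [-0.01,0.015,-0.038,0,0]
    - [-0.025,0.035,-0.038,0,0]
    - [-0.04,0.055,-0.038,0,0]
    - [-0.05,0.075,-0.038,0,0]
    - [-0.054,0.083,-0.038,0,0]
    - [-0.054,0.083,-0.025,0,0]
    - [-0.054,0.083,-0.012,0,0]
    - [-0.054,0.083,-0.012,0,0]
    - [-0.048,0.083,-0.012,0,0]
    - [-0.044,0.083,-0.012,0,0]
    - [-0.041,0.083,-0.012,0,0]
    - [-0.039,0.083,-0.012,0,0]
    - [-0.0375,0.083,-0.012,0,0]
    - [-0.0368,0.083,-0.012,0,0]
    - [-0.0368,0.083,-0.012,0,0]

```text
t: 35.83
eef_pos: [567.0, 11.1, 233.7]
tcp_rot: [3.141, 0.0, 1.56]
ft_force: [1.1, -0.7, -2.2]
opening: 0.168
grip_force: 29.9
```

```bash
python3 ft.py; python3 - <<'E'
from edge import *
np.set_printoptions(precision=2,suppress=True)
s,_=look('side')
print(edgefit('side',s,loop(TILE,14+26.5),(575,3.5,-1.58),(5,8,.05)))
P=loop(TILE,18)
print(edgefit('side',s,P+loop(box(34,16,-8,-8),42),(572,40,3.13),(7,9,.06)))
E
```

```text
[567.   11.1 233.7] [ 1.1 -0.7 -2.2] [-0.22 -0.18 -0.02]
r 0.026886431781336612 0.03530128071298743
(array([576.9 ,  -0.85,  -1.57]), np.float64(-58862.21908569336))
(array([573.15,  43.12,   3.17]), np.float64(-66851.28046417236))
```

Emit:
carry_out:
  series:
    - [0.001,0,0,0,0]
    - [0.002,0,0,0,0]
    - [0.002,0,0,0,0]

```text
t: 36.25
eef_pos: [567.0, 13.2, 233.7]
tcp_rot: [-3.141, 0.0, 1.56]
ft_force: [0.1, -0.6, -1.5]
opening: 0.167
grip_force: 29.9
```

Emit:
carry_out:
  series:
    - [-0.006,0,0,0,0]
    - [-0.008,0,-0.012,0,0]
    - [-0.008,0,-0.026,0,0]
    - [0,-0.015,-0.026,0,0]
    - [0.012,-0.035,-0.026,0,0]
    - [0.024,-0.055,-0.026,0,0]
    - [0.034,-0.073,-0.026,0,0]
    - [0.037,-0.0815,-0.02,0,0]
    - [0.037,-0.0815,-0.01,0,0]
    - [0.037,-0.0815,-0.005,0,0]
    - [0.037,-0.0815,-0.005,0,0]

```text
t: 37.62
eef_pos: [486.3, 50.7, 238.0]
tcp_rot: [-3.141, 0.0, 1.56]
ft_force: [0.6, -0.5, -2.2]
opening: 0.165
grip_force: 29.9
```

```bash
python3 ft.py; python3 - <<'E'
from edge import *
np.set_printoptions(precision=2,suppress=True)
p,_=look('top');s,_=look('side')
L=loop(TILE,18)
vis=[L[0],L[7-0],L[11],L[10]]  # -y(own) edge etc.
for i,l in enumerate(L): pass
print('b top',edgefit('top',p,[L[0],L[11],L[10],L[9]],(572,38,3.13),(7,9,.05)))
print('rim top',edgefit('top',p,[loop(box(176,180),18.5)[k] for k in(0,1)],(533,1.4,-.01)))
a=cv2.resize(p[200:260,225:300],(690,552),interpolation=cv2.INTER_CUBIC)
cv2.imwrite('pics/pe.png',a[:,:,::-1])
E
```

```text
[486.3  50.7 238. ] [ 0.6 -0.5 -2.2] [-0.03 -0.1  -0.03]
r 0.01395912525751159 -0.029517910020723324
b top (array([573.99,  43.95,   3.09]), np.float64(-28373.363708496094))
rim top (array([533.71,   0.87,  -0.01]), np.float64(-124427.04956054688))
```

View pics/pe.png

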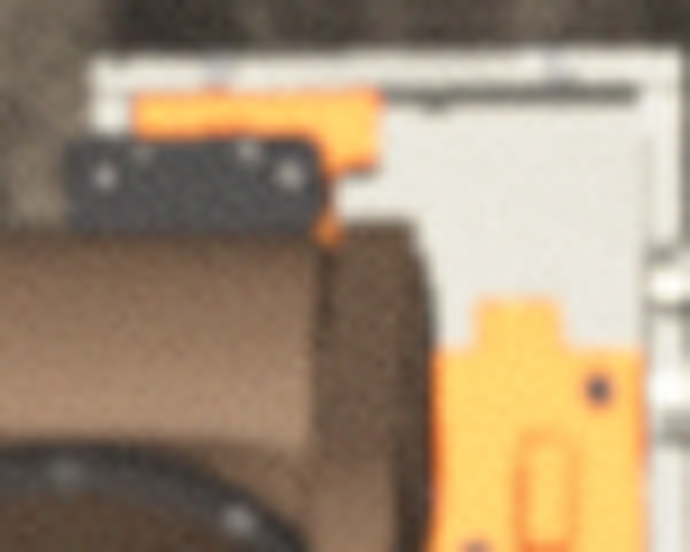

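Tile b now shows gaps of about 2 mm to both rims: left edge at 135 against inner rim 129, top edge at 90 against 85. I lower c.

Emit:
carry_out:
  series:
    - [0,-0.0004,0.006,0,0]
    - [0,-0.0004,0.01,0,0]
    - [0,-0.0004,0.012,0,0]
    - [0,-0.0004,0.014,0,0]
    - [0,-0.0004,0.016,0,0]
    - [0,-0.0004,0.016,0,0]

```text
t: 38.48
eef_pos: [485.6, 51.0, 222.6]
tcp_rot: [-3.141, 0.0, 1.56]
ft_force: [0.2, -0.5, -1.7]
opening: 0.168
grip_force: 29.9
```

```bash
python3 ft.py
```

```text
[485.6  51.  222.6] [ 0.2 -0.5 -1.7] [-0.01 -0.1   0.04]
r -0.0342969192636269 -0.05078504634033718
```

Emit:
carry_out:
  series:
    - [0,0,0.003,0,0]
    - [0,0,0.006,0,0]
    - [0,0,0.008,0,0]
    - [0,0,0.01,0,0]
    - [0,0,0.0108,0,0]
    - [0,0,0.0108,0,0]
    - [0,0,0.0108,0,0.05]
    - [0,0,0.0108,0,0.12]
    - [0,0,0.0108,0,0.2]
    - [0,0,0.0108,0,0.3]

```text
t: 39.72
eef_pos: [485.6, 51.0, 211.9]
tcp_rot: [3.141, 0.0, 1.56]
ft_force: [0.3, 0.3, -0.2]
opening: 0.26
grip_force: 0.0
```

Emit:
carry_out:
  series:
    - [0,0,-0.005,0,0.35]
    - [0,0,-0.02,0,0.35]
    - [0,0,-0.05,0,0.4]
    - [0,0,-0.08,0,0.4]
    - [0,0,-0.08,0,0.4]

```text
t: 40.35
eef_pos: [485.6, 51.0, 294.5]
tcp_rot: [3.137, 0.0, 1.56]
ft_force: [0.3, 0.4, 0.1]
opening: 0.399
grip_force: 0.0
```

```bash
python3 ft.py; python3 - <<'E'
from edge import *
np.set_printoptions(precision=2,suppress=True)
p,_=look('top');s,_=look('side')
rib=loop(box(34,16,-8,-8),38)
for n,g in[('t151',(587,330,2.565))]:
    print(n,edgefit('top',p,loop(TILE,14)+rib,g,(25,25,.3)),edgefit('side',s,loop(TILE,14)+rib,g,(25,25,.3)))
print('c side',edgefit('side',s,loop(TILE,18)+loop(box(34,16,-8,-8),42),(494,41,-1.58),(7,9,.06)))
print('b side',edgefit('side',s,loop(TILE,18)+loop(box(34,16,-8,-8),42),(572,41,3.13),(7,9,.06)))
E
```

```text
[485.6  51.  294.5] [0.3 0.4 0.1] [-0.01 -0.14  0.05]
r 0.5377054305348229 -0.759410380004283
t151 (array([586.35, 329.35,   2.56]), np.float64(-130178.70935440063)) (array([589.45, 324.76,   2.63]), np.float64(-88851.01870155334))
c side (array([493.51,  38.36,  -1.57]), np.float64(-73344.80150604248))
b side (array([574.75,  40.56,   3.16]), np.float64(-98005.44816970825))
```

Emit:
carry_out:
  series:
    - [0.015,0.006,0,-4,0.4]
    - [0.04,0.015,0,-10,0.4]
    - [0.075,0.029,0,-18,0.4]
    - [0.11,0.043,0,-26,0.4]
    - [0.145,0.057,0,-34,0.4]
    - [0.18,0.07,0,-42,0.4]
    - [0.215,0.084,0,-50,0.4]
    - [0.25,0.097,0,-57.5,0.4]
    - [0.272,0.105,0.005,-57.5,0.4]
    - [0.2819,0.1089,0.02,-57.5,0.4]
    - [0.2819,0.1089,0.045,-57.5,0.4]
    - [0.2819,0.1089,0.065,-57.5,0.4]
    - [0.2819,0.1089,0.08,-57.5,0.4]
    - [0.2819,0.1089,0.0847,-57.5,0.4]
    - [0.2819,0.1089,0.0847,-57.5,0.25]
    - [0.2819,0.1089,0.0847,-57.5,0.1]
    - [0.2819,0.1089,0.0847,-57.5,0]
    - [0.2819,0.1089,0.0847,-57.5,0]
    - [0.2819,0.1089,0.0847,-57.5,0]
    - [0.2819,0.1089,0.0847,-57.5,0]

```text
t: 42.95
eef_pos: [597.7, 331.8, 208.0]
tcp_rot: [3.141, 0.001, 2.564]
ft_force: [-0.6, 0.2, 6.1]
opening: 0.169
grip_force: 30.0
```

Emit:
carry_out:
  series:
    - [0,0,-0.01,0,0]
    - [0,0,-0.035,0,0]
    - [0,0,-0.065,0,0]
    - [-0.006,-0.01,-0.085,0,0]
    - [-0.02,-0.034,-0.085,4,0]
    - [-0.037,-0.064,-0.085,9,0]
    - [-0.055,-0.094,-0.085,14,0]
    - [-0.073,-0.125,-0.085,20,0]
    - [-0.091,-0.156,-0.085,26,0]
    - [-0.109,-0.187,-0.085,32,0]
    - [-0.127,-0.218,-0.085,38,0]
    - [-0.145,-0.248,-0.085,44,0]
    - [-0.161,-0.275,-0.085,50,0]
    - [-0.175,-0.299,-0.08,57.5,0]
    - [-0.186,-0.318,-0.07,57.5,0]
    - [-0.1912,-0.3267,-0.06,57.5,0]
    - [-0.1912,-0.3267,-0.0535,57.5,0]
    - [-0.1912,-0.3267,-0.0535,57.5,0]
    - [-0.1912,-0.3267,-0.0535,57.5,0]

```text
t: 45.32
eef_pos: [579.2, -45.7, 260.9]
tcp_rot: [3.141, 0.0, 1.561]
ft_force: [-0.1, 0.7, -2.2]
opening: 0.166
grip_force: 30.0
```

```bash
python3 ft.py; python3 - <<'E'
from edge import *
np.set_printoptions(precision=2,suppress=True)
s,_=look('side')
print(edgefit('side',s,loop(TILE,14+53.3),(571,-38,1.56),(9,9,.05)))
E
```

```text
[579.2 -45.7 260.9] [-0.1  0.7 -2.2] [-0.06 -0.09  0.  ]
r -0.04708499873079847 0.08678879886847624
(array([567.19, -36.6 ,   1.61]), np.float64(-54591.36964416504))
```

Emit:
carry_out:
  series:
    - [0,0,0.01,0,0]
    - [0,0,0.02,0,0]
    - [0,0,0.028,0,0]
    - [0,0,0.032,0,0]
    - [0,0,0.034,0,0]
    - [0,0,0.036,0,0]
    - [0,0,0.038,0,0]
    - [0,0,0.038,0,0]

```text
t: 46.38
eef_pos: [579.1, -46.4, 222.7]
tcp_rot: [3.142, 0.0, 1.56]
ft_force: [1.2, 0.4, -2.4]
opening: 0.169
grip_force: 30.0
```

```bash
python3 ft.py
```

```text
[579.1 -46.4 222.7] [ 1.2  0.4 -2.4] [-0.07 -0.16 -0.01]
r 0.032217985950578794 0.06751876254053717
```

No contact at a bottom height of 15 mm, so it is interlocking. I seat and release it.

Emit:
carry_out:
  series:
    - [0,0,0.003,0,0]
    - [0,0,0.006,0,0]
    - [0,0,0.008,0,0]
    - [0,0,0.01,0,0]
    - [0,0,0.011,0,0]
    - [0,0,0.011,0,0]

```text
t: 47.12
eef_pos: [579.1, -46.4, 211.9]
tcp_rot: [-3.142, 0.0, 1.56]
ft_force: [-1.7, 0.1, 2.5]
opening: 0.167
grip_force: 30.0
```

Emit:
carry_out:
  series:
    - [0,0,0,0,0.05]
    - [0,0,0,0,0.12]
    - [0,0,0,0,0.2]
    - [0,0,0,0,0.3]
    - [0,0,-0.005,0,0.35]
    - [0,0,-0.02,0,0.35]
    - [0,0,-0.05,0,0.35]
    - [-0.03,-0.015,-0.08,0,0.35]
    - [-0.07,-0.03,-0.08,0,0.35]
    - [-0.11,-0.04,-0.08,0,0.35]
    - [-0.15,-0.047,-0.08,0,0.35]
    - [-0.18,-0.05,-0.08,0,0.35]
    - [-0.192,-0.05,-0.08,0,0.35]
    - [-0.192,-0.05,-0.08,0,0.35]

```text
t: 48.88
eef_pos: [527.1, -237.9, 292.2]
tcp_rot: [3.141, 0.0, 1.559]
ft_force: [-0.1, -0.5, -1.0]
opening: 0.35
grip_force: 0.0
```

```bash
python3 ft.py; python3 - <<'E'
from edge import *
np.set_printoptions(precision=2,suppress=True)
p,d=look('top');s,_=look('side')
R=loop(box(34,16,-8,-8),42)
for n,g in[('a',(572,-38,1.56)),('b',(572,41,3.13)),('c',(494,41,-1.58)),('sound',(494,-38,-.01))]:
    print(n,edgefit('top',p,loop(TILE,18)+R,g,(7,9,.06)),edgefit('side',s,loop(TILE,18)+R,g,(7,9,.06)))
print('rim',edgefit('top',p,loop(box(176,180),18.5),(533,1.4,-.01)))
print('barfin',edgefit('top',p,loop(box(10,70),42),(530,-240,-.01),(6,8,.05)))
a=cv2.resize(p[190:290,220:350],(468,360),interpolation=cv2.INTER_CUBIC);b=cv2.resize(s[170:245,220:310],(432,360),interpolation=cv2.INTER_CUBIC)
cv2.imwrite('pics/ph.png',cv2.resize(np.hstack([a,b]),(800,320))[:,:,::-1])
E
```

```text
[ 527.1 -237.9  292.2] [-0.1 -0.5 -1. ] [-0.06 -0.14  0.02]
r -0.1690127235780215 -0.031354560335466936
a (array([573.52, -39.35,   1.56]), np.float64(-74988.72010803223)) (array([567.82, -34.07,   1.5 ]), np.float64(-92235.82862854004))
b (array([575.04,  43.14,   3.12]), np.float64(-68568.96341705322)) (array([572.23,  49.97,   3.14]), np.float64(-90231.25638771057))
c (array([492.98,  43.21,  -1.61]), np.float64(-54059.099699020386)) (array([493.64,  38.76,  -1.62]), np.float64(-105640.70042419434))
sound (array([490.93, -38.46,  -0.02]), np.float64(-69553.47378540039)) (array([491.49, -36.34,  -0.02]), np.float64(-92918.74065971375))
rim (array([533.5 ,   1.27,  -0.01]), np.float64(-209700.2772216797))
barfin (array([ 527.81, -247.99,   -0.02]), np.float64(-8537.577500343323))
```

View pics/ph.png

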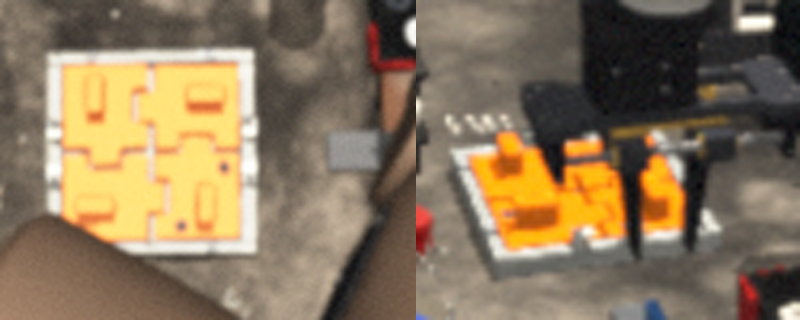

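All four tiles interlock flat in the view, and the bar's end is visible at (355,150). I regrasp the fin.

Emit:
carry_out:
  series:
    - [-0.0017,0.0029,0.02,0,0.35]
    - [-0.0017,0.0029,0.045,0,0.35]
    - [-0.0017,0.0029,0.065,0,0.35]
    - [-0.0017,0.0029,0.078,0,0.35]
    - [-0.0017,0.0029,0.084,0,0.35]
    - [-0.0017,0.0029,0.084,0,0.2]
    - [-0.0017,0.0029,0.084,0,0.05]
    - [-0.0017,0.0029,0.084,0,0]
    - [-0.0017,0.0029,0.084,0,0]
    - [-0.0017,0.0029,0.084,0,0]
    - [-0.0017,0.0029,0.065,0,0]
    - [-0.0017,0.0029,0.065,0,0]

```text
t: 50.48
eef_pos: [530.0, -239.6, 227.3]
tcp_rot: [3.14, 0.001, 1.56]
ft_force: [0.1, -0.4, -4.5]
opening: 0.106
grip_force: 30.0
```

```bash
python3 ft.py
```

```text
[ 530.  -239.6  227.3] [ 0.1 -0.4 -4.5] [-0.09 -0.05 -0.03]
r -0.005966155221489569 0.0014688376940128682
```

Emit:
carry_out:
  series:
    - [0.01,0,0,0,0]
    - [0.02,0,0,0,0]
    - [0.032,0,0,0,0]
    - [0.042,0.0001,0,0,0]
    - [0.05,0.0001,0,0,0]
    - [0.056,0.0001,0,0,0]
    - [0.062,0.0001,0,0,0]
    - [0.068,0.0001,0,0,0]
    - [0.074,0.0001,0,0,0]
    - [0.08,0.0001,0,0,0]
    - [0.08,0.0001,0,0,0]

```text
t: 51.85
eef_pos: [530.9, -159.2, 226.7]
tcp_rot: [-3.141, 0.0, 1.561]
ft_force: [0.6, 0.8, -2.8]
opening: 0.102
grip_force: 30.0
```

```bash
python3 ft.py
```

```text
[ 530.9 -159.2  226.7] [ 0.6  0.8 -2.8] [-0.06 -0.06 -0.01]
r 0.023870721948698662 0.07555626304787287
```

Emit:
carry_out:
  series:
    - [0.01,0,0,0,0]
    - [0.02,0,0,0,0]
    - [0.03,0,0,0,0]
    - [0.042,0.0001,0,0,0]
    - [0.054,0.0001,0,0,0]
    - [0.066,0.0001,0,0,0]
    - [0.078,0.0001,0,0,0]
    - [0.09,0.0002,0,0,0]
    - [0.102,0.0002,0,0,0]
    - [0.114,0.0002,0,0,0]
    - [0.126,0.0003,0,0,0]
    - [0.136,0.0003,0,0,0]
    - [0.144,0.0003,0,0,0]
    - [0.148,0.0003,0,0,0]
    - [0.151,0.0003,0,0,0]
    - [0.154,0.0003,0,0,0]
    - [0.156,0.0003,0,0,0]
    - [0.158,0.0003,0,0,0]
    - [0.158,0.0003,0,0,0]

```text
t: 54.22
eef_pos: [532.9, -1.5, 226.7]
tcp_rot: [3.142, 0.0, 1.56]
ft_force: [0.2, -0.7, -3.9]
opening: 0.104
grip_force: 30.0
```

```bash
python3 ft.py
```

```text
[532.9  -1.5 226.7] [ 0.2 -0.7 -3.9] [-0.03 -0.1   0.08]
r -0.014241807670169835 -0.026774894955182007
```

Emit:
carry_out:
  series:
    - [0.001,0,0,0,0]
    - [0.0018,0,0,0,0]
    - [0.0025,0,0,0,0]
    - [0.003,0,0,0,0]
    - [0.003,0,0,0,0]

```text
t: 54.85
eef_pos: [532.9, 1.4, 226.7]
tcp_rot: [3.142, 0.0, 1.56]
ft_force: [0.2, 0.6, -3.5]
opening: 0.107
grip_force: 30.0
```

Emit:
carry_out:
  series:
    - [0.0005,0,0,0,0]
    - [0.001,0,0,0,0]
    - [0.0015,0,0,0,0]
    - [0.0015,0,0,0,0]

```text
t: 55.35
eef_pos: [533.0, 2.5, 226.8]
tcp_rot: [3.141, 0.001, 1.56]
ft_force: [0.3, -6.2, -2.5]
opening: 0.103
grip_force: 30.0
```

The stop is felt (−6 N along y), so the bar is home. I lower 1 mm, release and retreat clear.

Emit:
carry_out:
  series:
    - [-0.0005,0,0.0005,0,0]
    - [-0.0005,0,0.001,0,0]
    - [-0.0005,0,0.001,0,0.1]
    - [-0.0005,0,0.001,0,0.2]
    - [-0.0005,0,0.001,0,0.35]
    - [-0.0005,0,0.001,0,0.4]
    - [-0.0005,0,-0.02,0,0.4]
    - [-0.0005,0,-0.06,0,0.4]
    - [-0.03,0,-0.09,0,0.4]
    - [-0.08,0,-0.1,0,0.4]
    - [-0.14,0,-0.1,0,0.4]
    - [-0.2,0,-0.1,0,0.4]
    - [-0.24,0,-0.1,0,0.4]
    - [-0.25,0,-0.1,0,0.4]
    - [-0.25,0,-0.1,0,0.4]

```text
t: 57.22
eef_pos: [530.2, -247.0, 326.5]
tcp_rot: [-3.141, -0.0, 1.559]
ft_force: [-0.4, 0.1, -0.4]
opening: 0.395
grip_force: 0.0
```

```bash
python3 ft.py; python3 - <<'E'
from edge import *
np.set_printoptions(precision=2,suppress=True)
p,d=look('top');s,_=look('side')
R=loop(box(34,16,-8,-8),42)
print('fin',edgefit('top',p,loop(box(10,70),60),(533,1,-.01),(6,8,.05)))
P=cloud('top',d)
c,sn=np.cos(-.012),np.sin(-.012)
for n,q in dict(a=(60,-20),a2=(22,-62),b=(22,60),b2=(62,20),c=(-60,62),c2=(-62,25),s=(-62,-25),fin=(0,0)).items():
    w=np.array([533+c*q[0]-sn*q[1],1.3+sn*q[0]+c*q[1],18.]);u=np.round(proj('top',w[None])[0]).astype(int)
    print(n,np.nanmedian(P[u[1]-1:u[1]+2,u[0]-1:u[0]+2,2]).round(1),end=' ')
a=cv2.resize(p[190:290,220:320],(380,380),interpolation=cv2.INTER_CUBIC);b=cv2.resize(s[165:325,215:345],(309,380),interpolation=cv2.INTER_CUBIC)
cv2.imwrite('pics/fin.png',np.hstack([a,b])[:,:,::-1])
E
```

```text
[ 530.2 -247.   326.5] [-0.4  0.1 -0.4] [ 0.   -0.19 -0.05]
r -0.7186148828029866 0.015479005966786601
fin (array([534.78,   2.91,   0.02]), np.float64(-42781.75239562988))
a 17.7 a2 18.7 b 17.4 b2 17.1 c 17.8 c2 18.5 s 17.8 fin 57.8
```

View pics/fin.png

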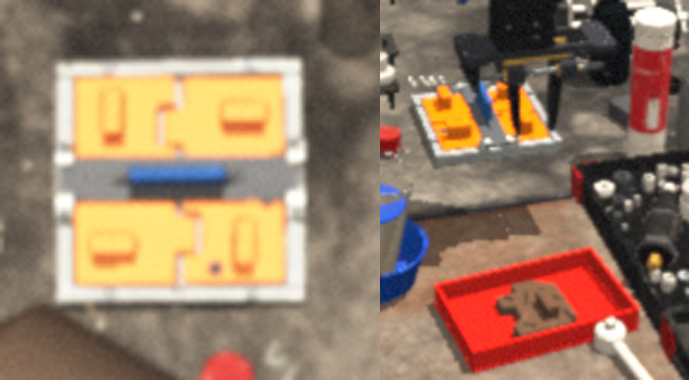

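The tiles are flush (tops at about 18 mm), the bar lies under all the cleats at the stop, the worn tile is in the tray, and the bottle and cartridge have not moved. I hand the job in.

```bash
python3 -c "
from cell import env
print(env.job_done())"
```

```text
the job is handed in; nothing more can be done
None
```

The job is handed in at about 57 s with no verdict returned; in the last pictures the worn tile is in the scrap tray, the three new tiles are interlocked and flush, and the clamp bar is home against the stop under all cleats.

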